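# Pull the hidden waste tray with the hooked rod

### The job

Take the hooked rod from its steel dish, reach it under the analyser's ledge, feel for the pull eye hidden there on the front of the waste tray, and draw the tray gently all the way out with the rod (the eye can sit anywhere along its slot, and the eye and the tray's stop do not stand a hard push or tug). Then unhook the rod and stand it back in its dish as it was. Work only with the rod on the analyser, keep hands off it, and leave the tube rack, bottle and jar alone.

Things in the scene. Friction and masses are not known exactly. Their poses are not given: they have to be found in the camera images.
- analyser: white and grey box 270 deep x 300 wide x 210 mm high, fixed. Origin on the bench below the middle of the ledge's front edge; x points into the machine, z up. Ledge: underside 100, top 130 mm above the bench, overhangs 85 mm (x 0 to 85); housing from x = 110. Cheeks at y = +-134 to +-150; between them, below the ledge, it is open to the bench. Over 25 N from the rod on any part is damage.
- tray (a joint): how far the waste tray is out, m: 0 shut (it starts up to 12 mm out), 0.13 at its rigid stop. It slides level along the analyser's -x against 4 N of friction plus 15 N per m/s. The tray is a grey open box 165 x 250 x 60 mm, 12 mm above the bench; its front face is an upright wall up to 88 mm and carries the pull eye, hidden under the ledge and not measured (see slot_mid).
- slot_mid (a point): on the tray's front face, mid-slot, 58 mm above the bench; axes as the analyser's. The eye sits 0 to 70 mm left or right of it, stiff in the slot (40 N): a flat level loop 27 mm wide (y), 30 mm out of the face to -x, of 6 mm bar, underside 55, top 61 mm above the bench; opening 15 mm wide, from 3 to 24 mm out of the face. Feel for its flank sideways, or for the opening from below.
- hook: hooked rod, loose, about 160 g: upright black grip 26 (x) x 24 (y) x 105 mm high; an 8 mm steel rod leaves its foot along +x, undersides flush, ending in an upturned 8 mm round pin (axis at x = 140 mm) that stands 22 mm above the rod's top. Origin: centre of the grip's underside. It starts upright in the dish; best pinched across its y faces, 70 to 85 mm above the foot.
- hook_tip (a point): top of the rod's upturned pin (round end), at (140, 0, 30) mm in the rod's frame; axes as the rod's.
- dish: shallow open steel dish 230 (x) x 110 (y) mm, rim 14 mm high, walls and floor 4 mm thick, fixed on the bench left or right in front of the robot. Origin: centre of its underside on the bench. The rod starts with its origin about (-65, 0, 4) mm in the dish's frame, pointing along the dish's +x.
- rack: bystander: grey tube rack 200 x 90 x 92 mm with capped tubes, loose, on the side opposite the dish; origin at the centre of its underside.
- bottle: bystander: white bottle, 56 mm across, 130 mm high, beside the analyser's +y cheek; origin at the centre of its underside.
- jar: bystander: clear jar, 52 mm across, 60 mm high, beside the analyser's -y cheek; origin at the centre of its underside.
Not all that is in view belongs to the job. There is more than one size of the hook; the job needs the smallest.

How it is judged:
By the outcome, as a careful person would: the job done as asked, in the order asked, and still so for the second after the job is handed in, with the robot touching nothing.
It also fails if it takes over 67 s, if anything falls off the work surface, if the arm or the gripper's body presses on something with over 40 N, if the wrist force passes 120 N, or if a joint passes its speed limit or range.

### The arm

A 7-joint arm with a two-finger parallel gripper is mounted at the origin on the work surface. World frame = base frame: x ahead of the robot, y to its left, z up, the work surface at z = 0. Lengths are in mm, angles in rad, forces in N, time in s.
With the tool pointing down it reaches from about 425 to 875 mm from the base axis. Payload 4.7 kg.
Tool frame: the origin (TCP) lies midway between the tips of the shut fingers; the grasp point (between the pads) lies 19 mm behind it; z points along the fingers, y is the direction in which the jaws open and shut (so a half turn about z gives the same grasp; the last joint's range is limited). The gripper opens to 85 mm and grips with 20 to 120 N. Pads are 22 mm wide; open, the fingers measure 114 mm over their backs; the gripper's body (76 mm by 85 mm) begins 54 mm behind the grasp point. The pads swing forward as they close: fully open they stand 13 mm farther back than shut.
Start: joints at [0.014, 0.321, -0.07, 1.45, 0.023, 1.371, -0.057], TCP at [650.019, -0.025, 231.349] pointing down, gripper open.
Joint ranges: [-2.86, 2.86], [-0.3, 2.09], [-1.38, 1.24], [0.06, 2.45], [-1.56, 4.7], [0.09, 2.05], [-2.69, 2.69]. Speed limits (rad/s): [2.57, 2.57, 3.14, 3.14, 3.14, 3.14, 3.14].

### API

Orientations are given as a 3x3 rotation matrix whose columns are the frame's x, y, z axes.
In Python, from station import readout, vision, env, finder gives the robot as it stands. The module is installed in compiled form; this text tells all that it offers.
- The arm moves only by the tool apply_moves, never from a script. Its argument "moves" is a list of rows, each a list of 6 numbers: the shift along the tool's x, y, z in units of 40 mm (1.0 is 40 mm), then the turn, a rotation vector about the tool's x, y, z in units of 6 degrees (1.0 is 6 degrees). In form: [[dx, dy, dz, wx, wy, wz], ...]. A call has 1 to 20 rows; each row is the pose to reach, as a shift and turn from the pose commanded when the call began, along the tool's axes at that moment; what a row does not reach only later rows make up. A row lasts 1/12 s, in which the tool goes at most 41.7 mm and 7.16 degrees, less where a joint would pass 70% of its speed; a pose out of reach is approached as far as the arm can. A call with a gripper value outside its range is refused whole. "jaw" is the opening, from 0 (shut) to 1 (fully open), set as the call begins (left out, the last holds). The fingers move at their own pace and stop on an object; the grip force is fixed at half the most. Time passes only in rows, so rows that repeat a pose let the fingers close. It gives the time, the measured TCP pose, the force and the opening at its end, in the units of the state.
- readout.read_state(): the state, without advancing time (a new reading comes with each control period).
- vision.camera(name): name is "scene" or "side" or "wrist"; returns (picture, depth): 420x560x3 uint8, blue, green, red; 420x560 float32, mm along the optical axis (not along the pixel's ray), 0 where there is no reading.
- vision.camera_params(name): a dict with "fx", "fy", "cx", "cy" (pixels), "world_from_camera" (4x4, takes a point from camera to world coordinates). Camera axes: x right, y down, z forward; pixel columns grow to the right and rows downward; lengths in mm; the calibration is good to about 2 mm. The wrist camera is an equidistant fisheye: a pixel r from the principal point sees the ray r / f radians off the axis. A picture is of the moment at which its call begins: read the wrist's pose just before it. camera_params takes no time and is no camera call; for the wrist camera it gives the pose at the moment of the call.
- env.hand_in(): hands the job in, once; it reports no verdict.
Trained networks look in the newest picture that a camera, given by its name, has taken for a name from the list of things; names that differ only in an ending like _2 or _b are one class to them, and where a whole thing is asked for, a point or a joint stands for the part that bears it (a point fixed in the world has none). Each returns a list of dicts, best first, with "score" (0 to 1); they miss things now and then, are a little off and sometimes report something else, mostly with a low value. They report only what shows in the picture. A call takes as long as a camera call. They do not tell look-alikes from the thing itself.
- finder.recognise(camera, query): "pixel" ([column, row] in pixels, amid what is visible of it).
- finder.outline_of(camera, query): "pixels" (420x560 bool, what is visible of it) and "pixel" ([column, row] in pixels, amid what is visible of it).
- finder.pinpoint(camera, query): "pixel" ([column, row] in pixels: a listed point, or the origin of a listed thing).
The state is a dict: "time_s": time; "qpos": joint angles; "joint_velocities": joint speeds; "effort": joint torques, N m; "eef_pos": TCP position; "tcp_rot": TCP orientation; "contact_force": force on the tool from outside, world axes, zero at the start; "wrist_torque": the same for the moment, N m; "finger_gap": finger opening in mm.
Only numpy, scipy, OpenCV 4.12 (cv2) and the standard library are available. Lean on these libraries where they do the work, as an engineer would, in place of code of your own. Each camera call takes 0.05 s, during which the arm holds its last target.

## Working session

There is one attempt and no reset: what is moved stays moved. The work goes in short steps, Python scripts to look and compute and a tool call to move; the robot and the scene stay as the last step left them, time stands still between calls to the robot, and variables do not carry over. Pictures are saved under pics/ and viewed, and the job is handed in when it is done.

Besides the shell and the picture viewer there is one more tool, called after "Call:" in YAML: its name, and indented under it one key for each argument. apply_moves: Moves the arm, as the interface text tells. Its arguments: {"type":"object","properties":{"moves":{"type":"array"},"jaw":{"type":"number"}},"required":["moves"]}

```bash
mkdir -p pics; cat > h.py <<'E'
import numpy as np, cv2
from station import readout, vision, env, finder
def snap(c,name):
    im,d=vision.camera(c); cv2.imwrite(f'pics/{name}.png',im); np.save(f'pics/{name}_d.npy',d); return im,d
def px2w(c,u,v,depth=None,z=None,P=None):
    P=P or vision.camera_params(c); T=np.array(P['world_from_camera'])
    r=np.array([(u-P['cx'])/P['fx'],(v-P['cy'])/P['fy'],1.0])
    if c=='wrist':
        a=np.array([(u-P['cx'])/P['fx'],(v-P['cy'])/P['fy']]); t=np.hypot(*a); r=np.array([*(a/t*np.sin(t)),np.cos(t)])
        if depth is not None: r=r/r[2]
    if depth is not None: return T[:3,:3]@(r*depth)+T[:3,3]
    d=T[:3,:3]@r; o=T[:3,3]; return o+d*(z-o[2])/d[2]
E
python3 - <<'E'
from h import *
for c in ['scene','side']:
    im,d=snap(c,c+'0'); P=vision.camera_params(c); print(c,np.round(P['world_from_camera'],3).tolist(),P['fx'],P['cx'],P['cy'])
    for q in ['hook','dish','analyser','rack','bottle','jar','hook_tip','slot_mid']:
        print(q,[(np.round(r['pixel']).tolist(),round(r['score'],2)) for r in finder.pinpoint(c,q)][:5])
print(readout.read_state())
E
```

```text
scene [[-0.954, 0.249, -0.167, 723.427], [0.3, 0.807, -0.509, 728.119], [0.008, -0.536, -0.844, 1211.847], [0.0, 0.0, 0.0, 1.0]] 468.9174051757425 268.65136538279074 220.87475722217485
hook [([338.0, 311.0], 0.87), ([399.0, 314.0], 0.77), ([239.0, 371.0], 0.56)]
dish [([315.0, 311.0], 0.72)]
analyser [([197.0, 227.0], 0.96)]
rack [([251.0, 146.0], 0.96)]
bottle [([197.0, 286.0], 0.79)]
jar [([339.0, 313.0], 0.51)]
hook_tip [([171.0, 332.0], 0.65), ([285.0, 315.0], 0.58)]
slot_mid []
side [[0.916, -0.279, 0.29, 170.029], [-0.401, -0.591, 0.699, -794.873], [-0.024, -0.757, -0.653, 832.649], [0.0, 0.0, 0.0, 1.0]] 477.0898071723538 286.7126851462964 214.20409748078666
hook [([206.0, 176.0], 0.96), ([291.0, 142.0], 0.67), ([151.0, 183.0], 0.6)]
dish [([228.0, 178.0], 0.6)]
analyser [([231.0, 179.0], 0.51)]
rack [([327.0, 344.0], 0.83)]
bottle [([343.0, 187.0], 0.71)]
jar [([413.0, 286.0], 0.95)]
hook_tip [([105.0, 214.0], 0.96), ([253.0, 166.0], 0.87), ([350.0, 141.0], 0.87), ([411.0, 283.0], 0.18)]
slot_mid []
{'time_s': 0.9, 'qpos': array([ 0.01412506,  0.32097987, -0.07008739,  1.4504893 ,  0.02255174,
        1.37080479, -0.05688053]), 'joint_velocities': array([ 0.00095381,  0.0001759 , -0.00079575,  0.0008776 , -0.00311742,
       -0.00038291,  0.00020801]), 'effort': array([ 6.80860467e-04, -4.93384838e+01, -3.81217841e-01, -3.14581525e+01,
        1.32055680e-02,  1.26265983e-03, -2.52644003e-05]), 'eef_pos': array([ 6.50021838e+02, -3.17592635e-02,  2.31366875e+02]), 'tcp_rot': array([[ 8.36623436e-06,  9.99999995e-01,  1.03565522e-04],
       [ 1.00000000e+00, -8.36616021e-06, -7.16480120e-07],
       [-7.15613670e-07,  1.03565528e-04, -9.99999995e-01]]), 'contact_force': array([ 0.03996158, -0.34535637,  0.08154883]), 'wrist_torque': array([ 0.02090871, -0.02004461,  0.00508513]), 'finger_gap': 85.45304171981647}
```

View pics/scene0.png

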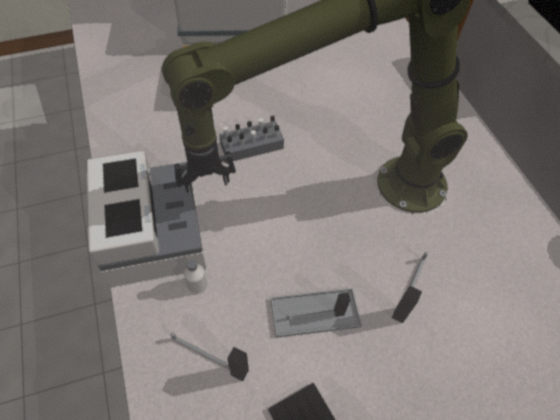

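View pics/side0.png

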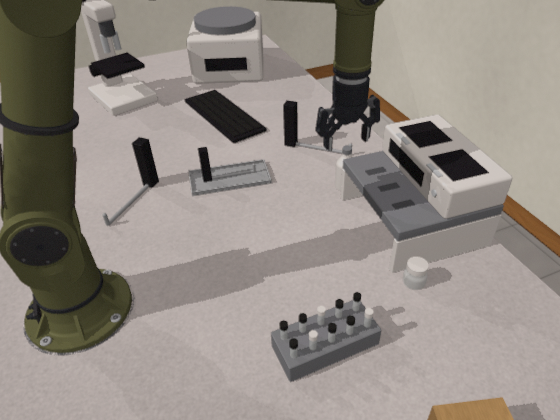

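Three look-alike hooks. In the scene view (side view in brackets) they are: in the dish at (338,311) [(206,176)], bench right at (399,314) [(151,183)], and bench bottom at (239,371) [(291,142)]. The one in the dish looks smallest and matches the description. Next I check it in a crop and measure it.

```bash
python3 - <<'E'
from h import *
im,d=snap('side','s1'); ims,ds=snap('scene','c1')
a=cv2.resize(im[90:235,90:370],None,fx=2.8,fy=2.8,interpolation=cv2.INTER_CUBIC); cv2.imwrite('pics/crop1.png',a)
b=cv2.resize(ims[140:300,70:220],None,fx=3.6,fy=3.6,interpolation=cv2.INTER_CUBIC); cv2.imwrite('pics/crop2.png',b)
for c,lst in [('side',[('hook',206,176),('tip',253,166),('hookB',151,183),('tipB',105,214),('hookC',291,142),('tipC',350,141)]),('scene',[('hook',338,311),('tip',285,315),('hookB',399,314),('hookC',239,371),('tipC',171,332)])]:
    for n,u,v in lst: print(c,n,np.round(px2w(c,u,v,z=30 if 'tip' in n else 4),1))
for c,D in [('side',d),('scene',ds)]:
  for q in ['dish','hook','analyser']:
    for o in finder.outline_of(c,q)[:4 if q=='hook' else 1]:
      m=o['pixels'];vv,uu=np.nonzero(m); P=vision.camera_params(c)
      dd=D[vv,uu]; k=dd>0; T=np.array(P['world_from_camera'])
      p=np.stack([(uu-P['cx'])/P['fx']*dd,(vv-P['cy'])/P['fy']*dd,dd],1)[k]@T[:3,:3].T+T[:3,3]
      np.save(f'pics/{c}_{q}_{int(o["pixel"][0])}.npy',p)
      lo=p[p[:,2]<(200 if q!='hook' else 999)]
      r=cv2.minAreaRect(p[:,:2].astype(np.float32)); print(c,q,np.round(o['pixel']),round(o['score'],2),len(p),'rect',np.round(r[0]),np.round(r[1]),round(r[2],1),'z',np.round(np.percentile(p[:,2],[1,25,50,75,99])))
E
```

```text
side hook [391.3 351.9   4. ]
side tip [523.4 304.2  30. ]
side hookB [236. 388.   4.]
side tipB [ 96.7 267.8  30. ]
side hookC [693.  412.6   4. ]
side tipC [844.4 299.9  30. ]
scene hook [391.5 332.8   4. ]
scene tip [537.1 310.   30. ]
scene hookB [236.4 390.1   4. ]
scene hookC [691.7 407.6   4. ]
scene tipC [833.8 266.2  30. ]
side dish [230. 179.] 0.75 1756 rect [452. 314.] [119. 233.] 79.5 z [-1.  2.  4.  7. 15.]
side hook [207. 170.] 0.94 457 rect [452. 327.] [ 60. 161.] 72.9 z [  2.  10.  35.  77. 109.]
side hook [292. 129.] 0.89 799 rect [746. 333.] [725. 184.] 80.1 z [ -3.  10.  58. 111. 146.]
side hook [146. 168.] 0.75 985 rect [217. 433.] [444. 115.] 62.5 z [  2.  21.  66. 114. 147.]
side analyser [430. 190.] 0.62 16763 rect [1441.  474.] [2047.  678.] 50.6 z [  2. 117. 131. 207. 212.]
scene dish [314. 312.] 0.6 2886 rect [453. 314.] [118. 230.] 79.5 z [-1.  3.  5.  7. 17.]
scene hook [406. 300.] 0.88 763 rect [162. 335.] [227.  47.] 40.2 z [ -1.  14.  73. 140. 150.]
scene hook [231. 356.] 0.75 805 rect [755. 347.] [ 34. 216.] 45.2 z [  4.  12.  64. 144. 149.]
scene hook [335. 309.] 0.74 502 rect [437. 325.] [188.  64.] 7.7 z [  1.  10.  26.  91. 113.]
scene analyser [136. 218.] 0.65 12429 rect [ 952. -440.] [ 408. 1245.] 21.0 z [  9. 129. 182. 211. 216.]
```

View pics/crop1.png

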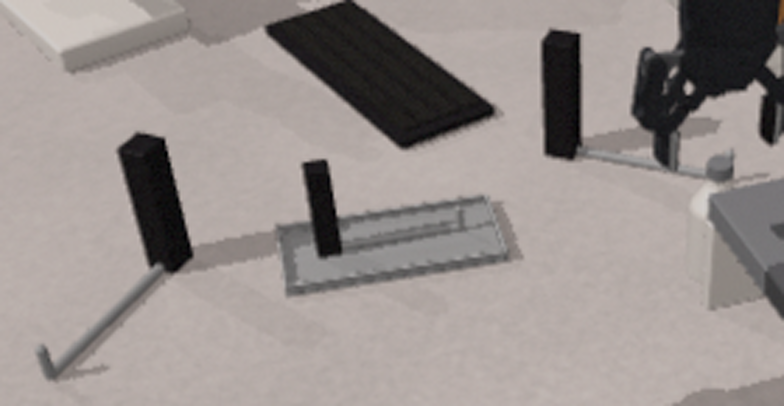

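View pics/crop2.png

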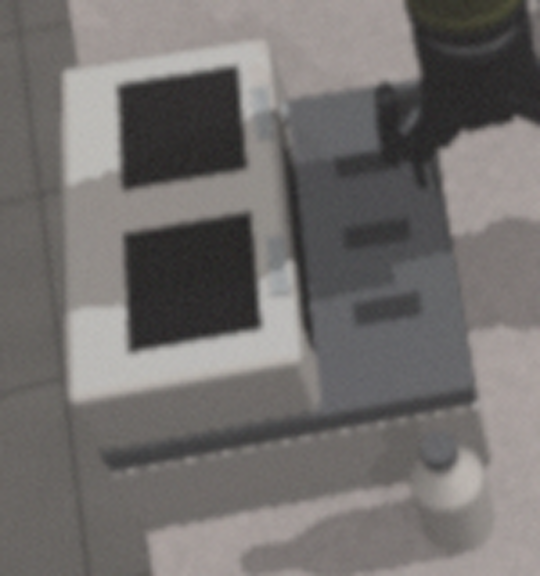

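The dish rod is the smallest: its grip top is at about 109 mm and the other two are at about 147. Next I measure the analyser and refine the rod.

```bash
python3 - <<'E'
from h import *
def cloud(c,D):
    P=vision.camera_params(c);T=np.array(P['world_from_camera']);vv,uu=np.nonzero(D>0);dd=D[vv,uu]
    return np.stack([(uu-P['cx'])/P['fx']*dd,(vv-P['cy'])/P['fy']*dd,dd],1)@T[:3,:3].T+T[:3,3]
for c,n in [('side','s1'),('scene','c1')]:
    p=cloud(c,np.load(f'pics/{n}_d.npy'))
    b=(p[:,0]>600)&(p[:,0]<1200)&(abs(p[:,1])<250)
    for z0,nm in [(130,'ledge'),(210,'top')]:
        q=p[b&(abs(p[:,2]-z0)<6)]
        if nm=='ledge': q=q[(q[:,0]>690)]
        H=cv2.morphologyEx  # raster clean
        g=np.zeros((500,600),np.uint8); g[(q[:,1]+250).astype(int),(q[:,0]-600).astype(int)]=255
        g=cv2.morphologyEx(g,cv2.MORPH_CLOSE,np.ones((9,9))); g=cv2.morphologyEx(g,cv2.MORPH_OPEN,np.ones((15,15)))
        ct=max(cv2.findContours(g,0,2)[0],key=cv2.contourArea); r=cv2.minAreaRect(ct)
        print(c,nm,len(q),np.median(q[:,2]),(r[0][0]+600,r[0][1]-250),r[1],r[2],'box',np.round(cv2.boxPoints(r)+[600,-250]).tolist())
        cv2.imwrite(f'pics/g_{c}_{nm}.png',g)
    h=p[(abs(p[:,0]-395)<60)&(abs(p[:,1]-325)<50)]
    t=h[h[:,2]>100]; print('grip top n',len(t),t.mean(0)); m=h[(h[:,2]>35)&(h[:,2]<100)]; print(cv2.minAreaRect(m[:,:2].astype(np.float32)),m.mean(0))
    rr=p[(p[:,0]>425)&(p[:,0]<545)&(abs(p[:,1]-(314-(p[:,0]-452)*.185))<25)&(p[:,2]>8.5)&(p[:,2]<16)]
    f=np.polyfit(rr[:,0],rr[:,1],1); print('rod',len(rr),f,np.polyval(f,[388,452,525]))
    tp=p[(p[:,0]>505)&(p[:,0]<545)&(abs(p[:,1]-304)<25)&(p[:,2]>17)];print('tip',len(tp),tp.mean(0) if len(tp) else 0, tp[:,2].max() if len(tp) else 0)
E
```

```text
side ledge 3928 128.7673424432341 (743.7121276855469, -56.76214599609375) (297.54815673828125, 115.20709991455078) 85.27047729492188 box [[674.0, -200.0], [789.0, -210.0], [813.0, 87.0], [699.0, 96.0]]
side top 4815 209.31943211270027 (875.1776733398438, -69.15052795410156) (294.0023193359375, 157.83880615234375) 84.77604675292969 box [[783.0, -208.0], [940.0, -223.0], [967.0, 70.0], [810.0, 84.0]]
grip top n 66 [388.65059422 330.99602576 106.21961726]
((383.81298828125, 328.0318603515625), (18.946199417114258, 34.4369010925293), 46.07447052001953) [387.05006699 324.14317523  67.74086741]
rod 61 [-1.69044217e-01  3.98607547e+02] [333.01839071 322.1995608  309.85933292]
tip 11 [526.52196211 310.38220305  25.47168979] 33.38610863630004
scene ledge 3447 130.67198932201723 (745.6888732910156, -52.69578552246094) (300.72918701171875, 110.5963134765625) 85.31410217285156 box [[678.0, -198.0], [789.0, -207.0], [813.0, 93.0], [703.0, 102.0]]
scene top 5616 211.2681580302758 (878.9519653320312, -63.269683837890625) (297.79443359375, 158.76229858398438) 84.91173553466797 box [[787.0, -205.0], [945.0, -219.0], [971.0, 78.0], [813.0, 92.0]]
grip top n 106 [392.39564393 336.87179628 108.5535969 ]
((397.1083679199219, 341.312255859375), (17.315135955810547, 32.401519775390625), 44.97526550292969) [397.21836285 341.96840181  67.96300206]
rod 121 [-1.78146454e-01  4.03712078e+02] [334.59125408 323.18988105 310.18518993]
tip 13 [529.8524116  313.73021661  28.54552458] 35.81933709629175
```

```bash
python3 - <<'E'
from h import *
im,d=snap('wrist','w0');P=vision.camera_params('wrist');print(np.round(P['world_from_camera'],3).tolist(),P['fx'],P['cx'],P['cy'])
for q in ['hook','dish','analyser','slot_mid','tray']:
  try: print(q,[(np.round(r['pixel']).tolist(),round(r['score'],2)) for r in finder.pinpoint('wrist',q)][:5])
  except Exception as e: print(q,e)
E
```

```text
[[1.0, 0.0, -0.0, 648.591], [0.0, -0.962, -0.273, 68.919], [-0.0, 0.273, -0.962, 374.45], [0.0, 0.0, 0.0, 1.0]] 325.19226210127806 280.5170081043103 208.30029079203044
hook []
dish []
analyser []
slot_mid []
tray it knows: analyser, bottle, dish, hook, hook_tip, jar, rack, slot_mid
```

View pics/w0.png

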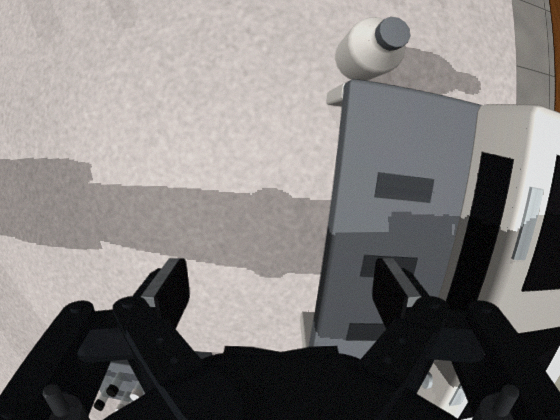

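```bash
python3 - <<'E'
from h import *
P=vision.camera_params
for c,u,v in [('side',327,344),('scene',251,146)]: print(px2w(c,u,v,z=0))
E
```

```text
[ 451.64135623 -306.86954406    0.        ]
[ 450.9822866  -308.12972044    0.        ]
```

Call:
apply_moves:
  moves:
    - [-0.6,-1.1,0.5,-2,0,0]
    - [-1.2,-2.0,1.2,-3,0,0]
    - [-1.75,-2.25,2.2,-4.5,0,0]
    - [-1.75,-2.25,3.2,-6.67,0,0]
    - [-1.75,-2.25,3.2,-6.67,0,0]
    - [-1.75,-2.25,3.2,-6.67,0,0]
    - [-1.75,-2.25,3.2,-6.67,0,0]
    - [-1.75,-2.25,3.2,-6.67,0,0]
    - [-1.75,-2.25,3.2,-6.67,0,0]

```text
time_s: 2.3
eef_pos: [559.3, -69.4, 102.9]
tcp_rot: [[-0.0, 0.767, 0.641], [1.0, -0.001, 0.001], [0.001, 0.641, -0.767]]
contact_force: [1.1, 0.4, 1.0]
finger_gap: 85.2
```

```bash
python3 - <<'E'
from h import *
im,d=snap('wrist','w1');P=vision.camera_params('wrist');print(np.round(P['world_from_camera'],3).tolist())
for q in ['analyser','slot_mid']: print(q,[(np.round(r['pixel']).tolist(),round(r['score'],2)) for r in finder.pinpoint('wrist',q)][:5])
s=readout.read_state();print(s['time_s'],s['eef_pos'])
E
```

```text
[[0.765, -0.174, 0.62, 468.38], [0.001, -0.962, -0.272, -0.672], [0.644, 0.209, -0.736, 214.8], [0.0, 0.0, 0.0, 1.0]]
analyser []
slot_mid [([411.0, 176.0], 0.69)]
2.45 [563.29579822 -69.6955051  106.53627009]
```

View pics/w1.png

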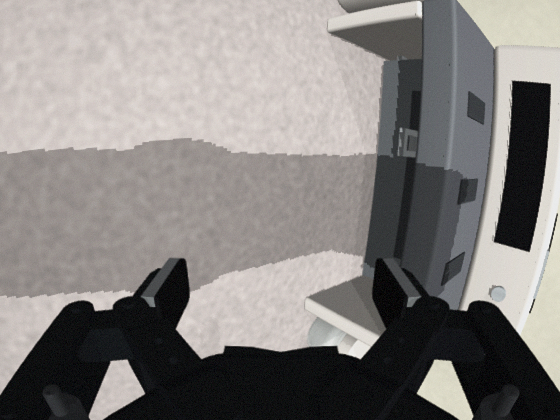

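The tilted wrist view looks under the ledge. It shows a loop-like eye at about (408,143) on the dark slot, with mid-slot at about (411,176). I'll measure both.

```bash
python3 - <<'E'
from h import *
im=cv2.imread('pics/w1.png');d=np.load('pics/w1_d.npy')
cv2.imwrite('pics/w1c.png',cv2.resize(im[40:300,350:450],None,fx=2.3*1,fy=2.3))
cv2.imwrite('pics/w1d.png',cv2.resize(im[110:180,380:440],None,fx=9,fy=8,interpolation=cv2.INTER_CUBIC))
P={'fx':325.19,'fy':325.19,'cx':280.52,'cy':208.3,'world_from_camera':[[0.765,-0.174,0.62,468.38],[0.001,-0.962,-0.272,-0.672],[0.644,0.209,-0.736,214.8],[0,0,0,1]]}
for n,u,v in [('mid',411,176),('eye',408,143),('eye',402,143),('eye',412,130),('eye',412,156)]: print(n,np.round(px2w('wrist',u,v,z=61,P=P),1),d[v,u],np.round(px2w('wrist',u,v,depth=d[v,u],P=P),1))
for v in (130,143,156,200): print(v,[np.round(px2w('wrist',u,v,depth=d[v,u],P=P)).astype(int).tolist() for u in range(376,450,4)])
E
```

```text
mid [774.8 -54.8  61. ] 317.24457 [774.2 -54.7  61.3]
eye [763.  -20.2  61. ] 315.00888 [776.6 -21.1  53.9]
eye [750.3 -20.   61. ] 290.16202 [747.4 -19.8  62.6]
eye [770.5  -7.1  61. ] 295.60205 [763.9  -6.9  64.4]
eye [773.7 -33.8  61. ] 304.81802 [767.2 -33.1  64.3]
130 [[791, -11, 3], [779, -10, 16], [777, -10, 23], [779, -9, 27], [779, -9, 32], [778, -9, 38], [750, -8, 59], [749, -7, 63], [755, -7, 64], [764, -7, 64], [777, -7, 62], [694, -5, 107], [694, -5, 110], [694, -4, 113], [693, -4, 117], [693, -4, 120], [694, -4, 123], [695, -3, 126], [694, -3, 130]]
143 [[790, -26, 4], [777, -24, 18], [777, -24, 24], [777, -24, 29], [778, -23, 33], [777, -23, 39], [746, -20, 61], [748, -20, 64], [777, -21, 54], [774, -20, 60], [774, -20, 65], [694, -15, 107], [693, -14, 111], [693, -14, 115], [693, -13, 118], [693, -13, 121], [691, -13, 125], [692, -12, 128], [694, -12, 130]]
156 [[793, -41, 4], [776, -39, 20], [775, -38, 26], [776, -38, 30], [776, -37, 36], [777, -36, 40], [776, -36, 46], [776, -35, 50], [758, -33, 64], [767, -33, 64], [692, -24, 106], [692, -24, 109], [692, -24, 112], [691, -23, 116], [692, -23, 119], [691, -22, 123], [693, -22, 125], [693, -22, 128], [694, -21, 131]]
200 [[772, -88, 21], [771, -87, 27], [772, -86, 32], [772, -85, 37], [770, -83, 43], [772, -83, 47], [772, -82, 52], [771, -81, 57], [772, -80, 61], [688, -57, 107], [690, -57, 110], [690, -56, 113], [688, -55, 117], [690, -55, 120], [690, -54, 123], [689, -54, 126], [689, -53, 130], [691, -53, 132], [698, -54, 133]]
```

View pics/w1d.png

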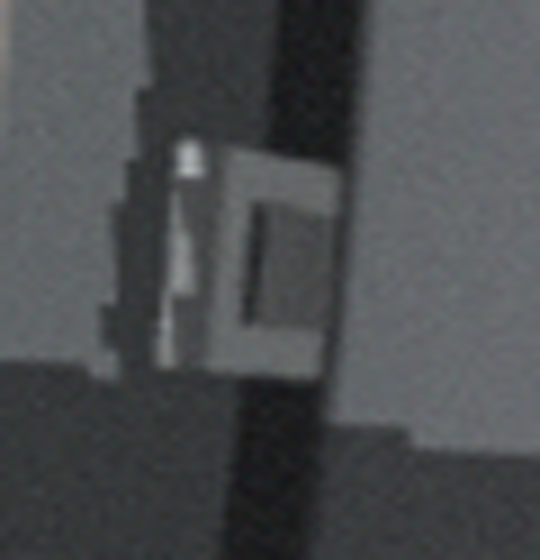

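```bash
python3 - <<'E'
from h import *
P=vision.camera_params('wrist');im,d=snap('wrist','w2');P2=vision.camera_params('wrist');s=readout.read_state();print(s['time_s'],s['eef_pos'],s['tcp_rot'])
print(np.array(P['world_from_camera'])-P2['world_from_camera'])
print([(np.round(r['pixel']).tolist(),round(r['score'],2)) for r in finder.pinpoint('wrist','slot_mid')])
cv2.imwrite('pics/w2d.png',cv2.resize(im[110:180,380:440],None,fx=9,fy=8,interpolation=cv2.INTER_CUBIC))
vv,uu=np.nonzero(d>0)
pts=np.array([px2w('wrist',u,v,depth=d[v,u],P=P) for v in range(40,300) for u in range(330,520) if d[v,u]>0]);np.save('pics/w2p.npy',pts)
# tray face: z 15..45
f=pts[(pts[:,2]>18)&(pts[:,2]<48)&(pts[:,0]>755)&(pts[:,0]<800)]
a=np.polyfit(f[:,1],f[:,0],1);print('face x=%.4f y + %.1f'%tuple(a),len(f),(f[:,0]-np.polyval(a,f[:,1])).std())
l=pts[(pts[:,2]>105)&(pts[:,2]<125)&(pts[:,0]>670)&(pts[:,0]<715)]
b=np.polyfit(l[:,1],l[:,0],1);print('ledge',b,len(l))
e=pts[(pts[:,2]>50)&(pts[:,2]<70)&(pts[:,0]<np.polyval(a,pts[:,1])-5)&(pts[:,0]>735)&(abs(pts[:,1]+20)<50)]
print('eye',len(e),np.percentile(e,[2,50,98],axis=0))
t=pts[(pts[:,2]>126)&(pts[:,2]<136)]; print('ledge top',t[:,1].min(),t[:,1].max())
E
```

```text
2.5 [563.09458671 -69.78666665 106.26061705] [[-1.44639309e-03  7.63517577e-01  6.45785427e-01]
 [ 9.99998624e-01  1.62927025e-03  3.13439444e-04]
 [-8.12842456e-04  6.45784991e-01 -7.63518883e-01]]
[[-1.52704592e-04  1.39737867e-04  2.26774298e-04  1.52856086e-01]
 [ 1.62642073e-04 -3.01228346e-05  1.07783005e-04  7.69506679e-02]
 [ 1.80176762e-04 -2.23030588e-05  1.51970342e-04  2.44025700e-01]
 [ 0.00000000e+00  0.00000000e+00  0.00000000e+00  0.00000000e+00]]
[([403.0, 180.0], 0.94)]
face x=0.0768 y + 775.8 5154 3.787275179634607
ledge [8.77682149e-02 6.91663321e+02] 5598
eye 350 [[743.30774501 -32.4314242   55.62972356]
 [746.5811754  -18.74130485  60.94755692]
 [767.75618033  -5.73897574  62.13300556]]
ledge top -180.99815848644116 90.7126810349413
```

View pics/w2d.png

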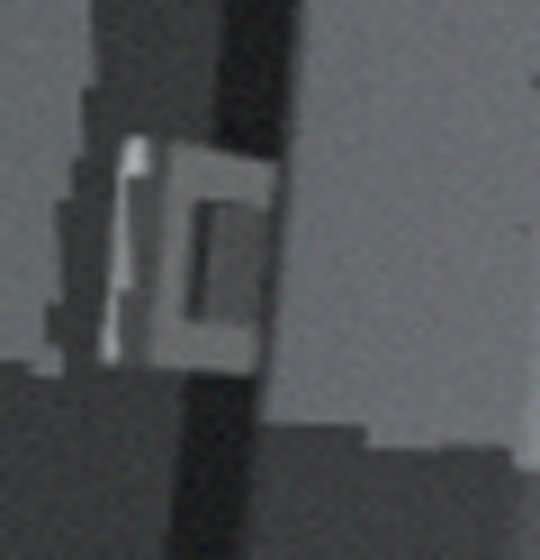

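```bash
cat >> h.py <<'E'
from scipy.spatial.transform import Rotation as Ro
def toolR(yaw_deg):
    y=np.radians(yaw_deg); x=np.array([np.cos(y),np.sin(y),0]); z=np.array([0,0,-1.]); return np.stack([x,np.cross(z,x),z],1)
def mv(p,R=None,p0=None,R0=None):
    s=readout.read_state(); p0=s['eef_pos'] if p0 is None else np.array(p0); R0=s['tcp_rot'] if R0 is None else R0
    R=R0 if R is None else R
    print('t',s['time_s'],'eef',np.round(s['eef_pos'],2),'F',np.round(s['contact_force'],2),'gap',round(s['finger_gap'],1))
    w=Ro.from_matrix(R0.T@R).as_rotvec(degrees=True)/6
    out=np.r_[R0.T@(np.array(p)-p0)/40,w]; print('move',np.round(out,3).tolist()); return out
E
python3 - <<'E'
from h import *
s=readout.read_state();print(s['qpos'],s['joint_velocities'])
print('a');mv([440,325,250],toolR(-10.3))
R0=toolR(90);mv([440,325,250],toolR(-10.3),[560,-70,103.4],R0@Ro.from_rotvec([-40.02,0,0],degrees=True).as_matrix())
E
```

```text
[ 0.03580602 -0.11838837  0.09084203  2.39519899 -0.41477181  0.18252698
  0.51344015] [ 0.00031708  0.00149523  0.00731098  0.01752551 -0.01131057 -0.00761246
  0.01177136]
a
t 2.55 eef [562.64 -69.86 105.76] F [-0.59 -0.45 -0.57] gap 85.3
move [9.873, -0.001, -4.731, 4.873, -5.834, 15.963]
t 2.55 eef [562.64 -69.86 105.76] F [-0.59 -0.45 -0.57] gap 85.3
move [9.875, 0.059, -4.736, 4.85, -5.811, 15.956]
```

Call:
apply_moves:
  moves:
    - [0.6,0,-0.4,0.3,-0.3,1]
    - [1.2,0,-0.8,0.6,-0.7,2]
    - [1.9,0,-1.0,0.9,-1.1,3]
    - [2.5,0,-1.3,1.2,-1.5,4]
    - [3.2,0,-1.6,1.6,-1.9,5.3]
    - [4.0,0,-1.9,2.0,-2.4,6.5]
    - [4.7,0,-2.3,2.3,-2.8,7.6]
    - [5.4,0,-2.6,2.7,-3.2,8.7]
    - [6.1,0,-2.9,3.0,-3.6,9.9]
    - [6.8,0,-3.3,3.4,-4.0,11]
    - [7.5,0,-3.6,3.7,-4.4,12.1]
    - [8.2,0,-3.9,4.1,-4.9,13.3]
    - [9,0,-4.3,4.5,-5.3,14.6]
    - [9.88,0.06,-4.74,4.85,-5.81,15.96]
    - [9.88,0.06,-4.74,4.85,-5.81,15.96]
    - [9.88,0.06,-4.74,4.85,-5.81,15.96]
    - [9.88,0.06,-4.74,4.85,-5.81,15.96]
    - [9.88,0.06,-4.74,4.85,-5.81,15.96]

```text
time_s: 4.05
eef_pos: [440.6, 327.7, 251.6]
tcp_rot: [[0.997, 0.024, 0.069], [0.028, -0.998, -0.059], [0.067, 0.06, -0.996]]
contact_force: [0.1, 0.3, 0.2]
finger_gap: 85.3
```

```bash
python3 - <<'E'
from h import *
P=vision.camera_params('wrist');im,d=snap('wrist','w3');P2=vision.camera_params('wrist')
print(np.round(P2['world_from_camera'],2).tolist(), np.abs(np.array(P['world_from_camera'])-P2['world_from_camera']).max())
import pickle;pickle.dump(P,open('pics/w3.pkl','wb'))
for q in ['hook','dish','hook_tip']: print(q,[(np.round(r['pixel']).tolist(),round(r['score'],2),np.round(px2w('wrist',*r['pixel'],z={'hook':4,'dish':4,'hook_tip':34}[q],P=P),1).tolist()) for r in finder.pinpoint('wrist',q)])
mv([388,333,200],toolR(-10.3))
E
```

```text
[[0.01, -0.98, -0.21, 501.05], [-1.0, -0.0, -0.06, 334.32], [0.06, 0.21, -0.98, 398.5], [0.0, 0.0, 0.0, 1.0]] 3.5828868256502346
hook [([261.0, 231.0], 0.7, [386.0, 335.5, 4.0]), ([219.0, 327.0], 0.62, [241.4, 394.4, 4.0])]
dish [([274.0, 178.0], 0.76, [453.1, 320.9, 4.0])]
hook_tip [([284.0, 115.0], 0.92, [527.3, 312.0, 34.0])]
t 4.25 eef [440.72 325.16 250.66] F [-1.05  0.56  0.36] gap 85.0
move [-1.396, -0.318, 1.154, 0.554, -0.73, 2.02]
```

View pics/w3.png

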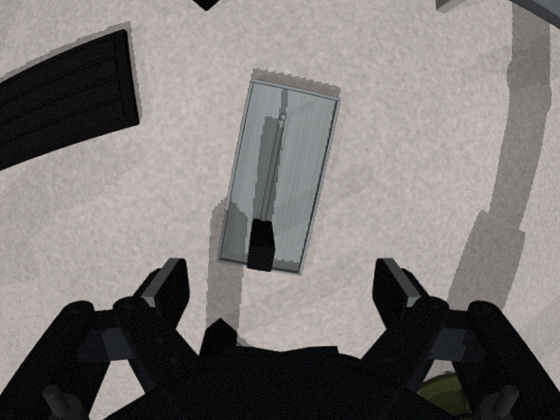

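Call:
apply_moves:
  moves:
    - [-0.5,-0.1,0.5,0.3,-0.35,1]
    - [-1.0,-0.25,1.0,0.55,-0.73,2.0]
    - [-1.0,-0.25,1.0,0.55,-0.73,2.0]
    - [-1.0,-0.25,1.0,0.55,-0.73,2.0]
    - [-1.0,-0.25,1.0,0.55,-0.73,2.0]
    - [-1.0,-0.25,1.0,0.55,-0.73,2.0]

```text
time_s: 4.75
eef_pos: [403.7, 332.1, 208.4]
tcp_rot: [[0.984, -0.176, 0.002], [-0.176, -0.984, 0.0], [0.002, -0.0, -1.0]]
contact_force: [0.2, -0.4, -0.6]
finger_gap: 85.2
```

```bash
python3 - <<'E'
from h import *
P=vision.camera_params('wrist');im,d=snap('wrist','w4');P2=vision.camera_params('wrist')
print(np.abs(np.array(P['world_from_camera'])-P2['world_from_camera']).max())
import pickle;pickle.dump(P,open('pics/w4.pkl','wb'))
for q in ['hook','dish','hook_tip']: print(q,[(np.round(r['pixel']).tolist(),round(r['score'],2),np.round(px2w('wrist',*r['pixel'],z={'hook':4,'dish':4,'hook_tip':34}[q],P=P),1).tolist()) for r in finder.pinpoint('wrist',q)])
pts=np.array([px2w('wrist',u,v,depth=d[v,u],P=P) for v in range(0,320) for u in range(180,400) if d[v,u]>0])
t=pts[(pts[:,2]>104)&(pts[:,2]<116)&(np.hypot(pts[:,0]-390,pts[:,1]-333)<40)];print('griptop',len(t),t.mean(0),cv2.minAreaRect(t[:,:2].astype(np.float32)))
rr=pts[(pts[:,0]>415)&(pts[:,0]<515)&(abs(pts[:,1]-322+(pts[:,0]-452)*.17)<20)&(pts[:,2]>8.5)&(pts[:,2]<16)]
f=np.polyfit(rr[:,0],rr[:,1],1);print('rod',len(rr),f,np.degrees(np.arctan(f[0])),np.polyval(f,[388,452,527]))
tp=pts[(pts[:,0]>505)&(pts[:,0]<545)&(abs(pts[:,1]-310)<20)&(pts[:,2]>26)&(pts[:,2]<40)];print('tip',len(tp),tp.mean(0))
rim=pts[(pts[:,2]>10.5)&(pts[:,2]<17)];r=cv2.minAreaRect(rim[(abs(rim[:,0]-452)<150)&(abs(rim[:,1]-322)<90)][:,:2].astype(np.float32));print('rim',r)
s=readout.read_state();print(s['eef_pos'],s['tcp_rot'].round(3).tolist())
E
```

```text
0.1918312538562077
hook [([256.0, 319.0], 0.97, [233.6, 394.7, 4.0]), ([280.0, 196.0], 0.87, [387.0, 334.9, 4.0]), ([283.0, 136.0], 0.55, [451.8, 320.3, 4.0])]
dish [([288.0, 138.0], 0.91, [448.9, 315.5, 4.0])]
hook_tip [([279.0, 65.0], 0.67, [522.5, 312.0, 34.0])]
griptop 969 [389.59922246 336.52192199 109.35637783] ((388.80767822265625, 336.83697509765625), (23.24187469482422, 26.33259391784668), 80.21720123291016)
rod 744 [-1.66961033e-01  4.01505503e+02] -9.47873153460698 [336.72462209 326.03911598 313.51703851]
tip 54 [525.67756498 313.47390917  32.72289618]
rim ((450.3060302734375, 318.100341796875), (110.92642211914062, 231.07949829101562), 79.66471862792969)
[403.09754285 331.70845575 207.51409782] [[0.984, -0.177, -0.0], [-0.177, -0.984, -0.0], [-0.0, 0.0, -1.0]]
```

View pics/w4.png

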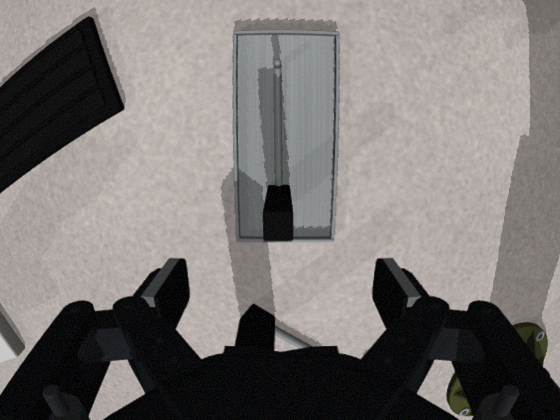

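```bash
python3 - <<'E'
from h import *
mv([388.8,336.8,62],toolR(-9.7))
E
```

```text
t 4.95 eef [403.1  331.71 207.51] F [-0.06  0.15 -0.08] gap 85.6
move [-0.373, -0.062, 3.638, 0.001, 0.004, -0.086]
```

Call:
apply_moves:
  moves:
    - [-0.37,-0.06,0.5,0,0,-0.1]
    - [-0.37,-0.06,1.4,0,0,-0.1]
    - [-0.37,-0.06,2.3,0,0,-0.1]
    - [-0.37,-0.06,3.0,0,0,-0.1]
    - [-0.37,-0.06,3.4,0,0,-0.1]
    - [-0.37,-0.06,3.64,0,0,-0.1]
    - [-0.37,-0.06,3.64,0,0,-0.1]
    - [-0.37,-0.06,3.64,0,0,-0.1]
    - [-0.37,-0.06,3.64,0,0,-0.1]

```text
time_s: 5.7
eef_pos: [388.7, 337.1, 62.2]
tcp_rot: [[0.986, -0.167, -0.0], [-0.167, -0.986, 0.0], [-0.0, -0.0, -1.0]]
contact_force: [0.1, -0.7, 0.5]
finger_gap: 85.2
```

```bash
python3 - <<'E'
from h import *
snap('side','s2')
im=cv2.imread('pics/s2.png');cv2.imwrite('pics/s2c.png',cv2.resize(im[90:220,130:320],None,fx=4,fy=4,interpolation=cv2.INTER_CUBIC))
mv([388.8,336.8,62],toolR(-9.7))
E
```

```text
t 5.75 eef [388.95 337.01  62.42] F [-0.43  0.42 -0.51] gap 85.4
move [-0.003, 0.006, 0.01, -0.007, -0.0, 0.009]
```

View pics/s2c.png

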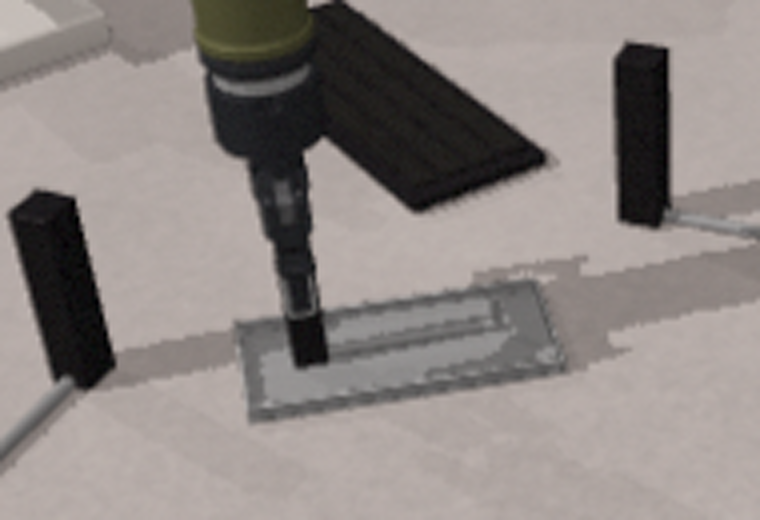

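The gripper straddles the grip of the dish rod at crop pixel (310,340). I close the jaws.

Call:
apply_moves:
  moves:
    - [0,0,0,0,0,0]
    - [0,0,0,0,0,0]
    - [0,0,0,0,0,0]
    - [0,0,0,0,0,0]
    - [0,0,0,0,0,0]
    - [0,0,0,0,0,0]
    - [0,0,0,0,0,0]
    - [0,0,0,0,0,0]
  jaw: 0

```text
time_s: 6.42
eef_pos: [388.4, 336.2, 61.5]
tcp_rot: [[0.986, -0.168, -0.001], [-0.168, -0.986, -0.001], [-0.001, 0.001, -1.0]]
contact_force: [-0.2, -0.5, 1.3]
finger_gap: 23.1
```

```bash
python3 - <<'E'
from h import *
mv([388.8,336.8,62],toolR(-9.7))
E
```

```text
t 6.4167 eef [388.45 336.25  61.5 ] F [-0.2  -0.53  1.32] gap 23.1
move [0.006, -0.015, -0.013, 0.007, 0.008, 0.005]
```

Gripped: the gap is 23.1 mm on the 24 mm grip. Now I lift.

Call:
apply_moves:
  moves:
    - [0,0,-0.1,0,0,0]
    - [0,0,-0.4,0,0,0]
    - [0,0,-0.9,0,0,0]
    - [0,0,-1.5,0,0,0]
    - [0,0,-2.0,0,0,0]
    - [0,0,-2.0,0,0,0]
    - [0,0,-2.0,0,0,0]
    - [0,0,-2.0,0,0,0]

```text
time_s: 7.08
eef_pos: [387.9, 335.7, 140.8]
tcp_rot: [[0.986, -0.168, -0.002], [-0.168, -0.986, -0.001], [-0.002, 0.002, -1.0]]
contact_force: [-0.4, -0.5, -2.5]
finger_gap: 23.6
```

```bash
python3 - <<'E'
from h import *
s=readout.read_state();P=vision.camera_params('wrist');im,d=snap('wrist','w5')
p0,R=s['eef_pos'],s['tcp_rot']
pts=np.array([px2w('wrist',u,v,depth=d[v,u],P=P) for v in range(0,330) for u in range(180,400) if d[v,u]>0])
L=(pts-p0)@R
np.save('pics/w5L.npy',L)
for q in ['hook_tip','hook']: print(q,[(np.round(r['pixel']).tolist(),round(r['score'],2),np.round((px2w('wrist',*r['pixel'],z=p0[2]-28,P=P)-p0)@R,1).tolist()) for r in finder.pinpoint('wrist',q)])
rr=L[(L[:,0]>25)&(L[:,0]<125)&(abs(L[:,1])<20)&(L[:,2]>35)&(L[:,2]<60)]
f=np.polyfit(rr[:,0],rr[:,1],1);g=np.polyfit(rr[:,0],rr[:,2],1);print('rod in tool',len(rr),f,np.polyval(f,[0,140]),'z',g,np.polyval(g,[0,140]))
tp=L[(L[:,0]>128)&(L[:,0]<150)&(abs(L[:,1])<15)&(L[:,2]>20)&(L[:,2]<35)];print('tip',len(tp),tp.mean(0))
mv([490,20,140],toolR(-4.8))
E
```

```text
hook_tip []
hook [([282.0, 226.0], 0.76, [9.0, 1.3, 28.0]), ([252.0, 339.0], 0.54, [-70.2, -18.5, 28.1])]
rod in tool 2244 [-0.00325811  0.03340421] [ 0.03340421 -0.42273074] z [-9.52468517e-04  4.99274724e+01] [49.92747236 49.79412677]
tip 0 [nan nan nan]
t 7.2333 eef [387.58 335.61 140.06] F [-0.02  0.3  -1.11] gap 23.5
move [3.848, 7.349, 0.007, 0.021, 0.031, -0.81]<stdin>:10: RuntimeWarning: Mean of empty slice.
  ret = um.true_divide(
```

View pics/w5.png

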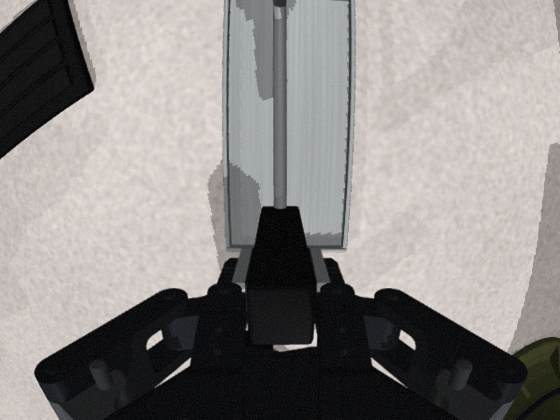

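```bash
python3 - <<'E'
from h import *
mv([489,34,140],toolR(-4.8))
E
```

```text
t 7.2333 eef [387.58 335.61 140.06] F [-0.02  0.3  -1.11] gap 23.5
move [3.765, 7.008, 0.006, 0.021, 0.031, -0.81]
```

Call:
apply_moves:
  moves:
    - [0.2,0.4,0,0,0,0]
    - [0.6,1.1,0,0,0,-0.1]
    - [1.0,1.9,0,0,0,-0.2]
    - [1.45,2.7,0,0,0,-0.3]
    - [1.9,3.5,0,0,0,-0.4]
    - [2.3,4.3,0,0,0,-0.5]
    - [2.7,5.1,0.1,0,0,-0.6]
    - [3.1,5.8,0.3,0,0,-0.7]
    - [3.4,6.4,0.6,0,0,-0.8]
    - [3.65,6.8,0.9,0,0,-0.8]
    - [3.76,7.0,1.15,0,0,-0.81]
    - [3.76,7.0,1.17,0,0,-0.81]
    - [3.76,7.0,1.17,0,0,-0.81]
    - [3.76,7.0,1.17,0,0,-0.81]

```text
time_s: 8.4
eef_pos: [489.2, 37.0, 94.6]
tcp_rot: [[0.997, -0.081, -0.002], [-0.081, -0.997, 0.0], [-0.002, -0.0, -1.0]]
contact_force: [0.7, -0.5, -0.7]
finger_gap: 23.2
```

```bash
python3 - <<'E'
from h import *
s=readout.read_state();P=vision.camera_params('wrist');im,d=snap('wrist','w6')
mv([623.8,22.6,93],toolR(-4.8))
p0,R=s['eef_pos'],s['tcp_rot']; print(R.round(4).tolist())
pts=np.array([px2w('wrist',u,v,depth=d[v,u],P=P) for v in range(0,330) for u in range(150,480) if d[v,u]>0]);L=(pts-p0)@R
rr=L[(L[:,0]>25)&(L[:,0]<125)&(abs(L[:,1])<20)&(L[:,2]>35)&(L[:,2]<60)]
f=np.polyfit(rr[:,0],rr[:,1],1);g=np.polyfit(rr[:,0],rr[:,2],1);print(np.polyval(f,[0,140]),np.polyval(g,[0,140]))
l=pts[(pts[:,2]>106)&(pts[:,2]<126)&(pts[:,0]>670)&(pts[:,0]<715)];print(len(l),np.polyfit(l[:,1],l[:,0],1) if len(l) else 0)
E
```

```text
t 8.45 eef [489.52  37.04  95.03] F [ 0.43  0.34 -1.56] gap 23.2
move [3.375, 0.089, 0.048, 0.0, 0.008, 0.027]
[[0.9967, -0.0813, -0.0017], [-0.0813, -0.9967, 0.0004], [-0.0018, -0.0003, -1.0]]
[-0.19758731 -0.52389578] [49.97420943 49.80713745]
0 0
```

View pics/w6.png

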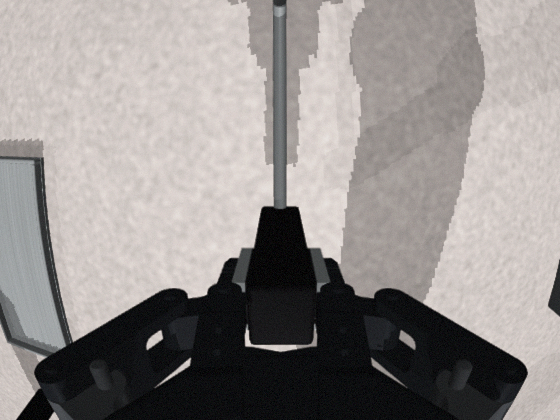

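Call:
apply_moves:
  moves:
    - [0.3,0.02,0.03,0,0,0]
    - [0.8,0.04,0.04,0,0,0]
    - [1.4,0.06,0.04,0,0,0]
    - [2.0,0.08,0.04,0,0,0]
    - [2.4,0.08,0.04,0,0,0]
    - [2.7,0.08,0.04,0,0,0]
    - [2.9,0.08,0.04,0,0,0]
    - [3.05,0.08,0.04,0,0,0]
    - [3.15,0.08,0.04,0,0,0]
    - [3.25,0.08,0.04,0,0,0]
    - [3.3,0.08,0.04,0,0,0]
    - [3.37,0.08,0.04,0,0,0]

```text
time_s: 9.45
eef_pos: [623.3, 20.6, 92.9]
tcp_rot: [[0.997, -0.084, -0.002], [-0.084, -0.997, -0.001], [-0.002, 0.001, -1.0]]
contact_force: [-0.2, -0.0, -2.0]
finger_gap: 23.4
```

```bash
python3 - <<'E'
from h import *
mv([623.8,22.6,93],toolR(-4.8))
E
```

```text
t 9.45 eef [623.33  20.58  92.85] F [-0.2  -0.   -1.99] gap 23.4
move [0.007, -0.051, -0.004, 0.009, 0.016, 0.002]
```

Call:
apply_moves:
  moves:
    - [0,0.05,0,0,0,0]
    - [0,0.1,0,0,0,0]
    - [0,0.15,0,0,0,0]
    - [0,0.15,0,0,0,0]

```text
time_s: 9.78
eef_pos: [622.9, 13.5, 92.7]
tcp_rot: [[0.996, -0.085, -0.002], [-0.085, -0.996, -0.001], [-0.002, 0.001, -1.0]]
contact_force: [-0.2, -0.1, -1.0]
finger_gap: 23.4
```

Call:
apply_moves:
  moves:
    - [0,0.02,0,0,0,0]
    - [0,0.04,0,0,0,0]
    - [0,0.04,0,0,0,0]

```text
time_s: 10.03
eef_pos: [622.9, 12.6, 92.8]
tcp_rot: [[0.996, -0.084, -0.001], [-0.084, -0.996, -0.001], [-0.001, 0.001, -1.0]]
contact_force: [0.2, -0.1, -0.6]
finger_gap: 23.3
```

Call:
apply_moves:
  moves:
    - [0,0.02,0,0,0,0]
    - [0,0.04,0,0,0,0]
    - [0,0.04,0,0,0,0]

```text
time_s: 10.28
eef_pos: [622.8, 11.1, 92.7]
tcp_rot: [[0.996, -0.084, -0.001], [-0.084, -0.996, -0.001], [-0.001, 0.001, -1.0]]
contact_force: [0.5, 0.3, -0.8]
finger_gap: 23.0
```

Call:
apply_moves:
  moves:
    - [0,0.02,0,0,0,0]
    - [0,0.03,0,0,0,0]
    - [0,0.03,0,0,0,0]

```text
time_s: 10.53
eef_pos: [622.7, 10.0, 92.7]
tcp_rot: [[0.996, -0.084, -0.001], [-0.084, -0.996, -0.001], [-0.001, 0.001, -1.0]]
contact_force: [0.1, 0.0, -1.4]
finger_gap: 23.4
```

```bash
python3 - <<'E'
from h import *
s=readout.read_state();print(s['eef_pos'],s['contact_force'],s['wrist_torque'],s['finger_gap'])
E
```

```text
[622.72560205   9.95547878  92.71801557] [ 0.10299329  0.03308852 -1.36646696] [ 0.00404525  0.0525276  -0.00535525] 23.421641113228205
```

Call:
apply_moves:
  moves:
    - [0,0.02,0,0,0,0]
    - [0,0.03,0,0,0,0]
    - [0,0.03,0,0,0,0]

```text
time_s: 10.78
eef_pos: [622.6, 8.9, 92.7]
tcp_rot: [[0.996, -0.084, -0.001], [-0.084, -0.996, -0.001], [-0.001, 0.001, -1.0]]
contact_force: [-0.2, -0.2, -1.4]
finger_gap: 23.2
```

```bash
python3 - <<'E'
from h import *
s=readout.read_state();print(s['eef_pos'],s['contact_force'],s['wrist_torque'],s['finger_gap'])
E
```

```text
[622.60812779   8.8918921   92.72344136] [-0.17837598 -0.22771187 -1.37493642] [ 0.05731294 -0.00462393 -0.00944997] 23.216217738990007
```

Pin at y ≈ -2.9 and no contact yet, so I continue in small steps.

Call:
apply_moves:
  moves:
    - [0,0.02,0,0,0,0]
    - [0,0.03,0,0,0,0]
    - [0,0.03,0,0,0,0]

```text
time_s: 11.03
eef_pos: [622.6, 8.4, 92.8]
tcp_rot: [[0.997, -0.083, -0.001], [-0.083, -0.997, 0.0], [-0.001, 0.0, -1.0]]
contact_force: [-0.3, 1.6, -1.8]
finger_gap: 23.4
```

Call:
apply_moves:
  moves:
    - [0,0.02,0,0,0,0]
    - [0,0.03,0,0,0,0]
    - [0,0.03,0,0,0,0]

```text
time_s: 11.28
eef_pos: [622.5, 7.7, 92.8]
tcp_rot: [[0.997, -0.082, -0.001], [-0.082, -0.997, 0.001], [-0.001, -0.001, -1.0]]
contact_force: [1.2, 4.1, -2.1]
finger_gap: 23.5
```

```bash
python3 - <<'E'
from h import *
s=readout.read_state();print(s['eef_pos'],s['contact_force'],s['wrist_torque'],s['finger_gap'])
E
```

```text
[622.48091203   7.74148455  92.77199348] [ 1.24100342  4.09797325 -2.13180589] [ 0.93049414 -0.01475509  0.47987539] 23.48344594986857
```

Flank contact at TCP y ≈ 8.7, so the eye centre is 17.5 mm further along -y. This agrees with the camera estimate to about 1.3 mm. I back off, go lower and move underneath.

Call:
apply_moves:
  moves:
    - [0,-0.06,0,0,0,0]
    - [0,-0.12,0,0,0,0]
    - [0,-0.12,0.2,0,0,0]
    - [0,-0.12,0.4,0,0,0]
    - [0,-0.12,0.4,0,0,0]
    - [0,-0.12,0.4,0,0,0]

```text
time_s: 11.78
eef_pos: [621.9, 10.5, 75.4]
tcp_rot: [[0.996, -0.084, -0.004], [-0.084, -0.996, -0.001], [-0.004, 0.001, -1.0]]
contact_force: [0.9, 0.1, -1.4]
finger_gap: 23.5
```

```bash
python3 - <<'E'
from h import *
mv([621.1,-8.7,76.5],toolR(-4.8))
E
```

```text
t 11.7833 eef [621.87  10.53  75.41] F [ 0.9   0.07 -1.36] gap 23.5
move [0.021, 0.481, -0.027, 0.014, 0.036, -0.008]
```

Call:
apply_moves:
  moves:
    - [0,0.1,0,0,0,0]
    - [0.01,0.25,0,0,0,0]
    - [0.02,0.4,0,0,0,0]
    - [0.02,0.48,0,0,0,0]
    - [0.02,0.48,0,0,0,0]
    - [0.02,0.48,0,0,0,0]

```text
time_s: 12.28
eef_pos: [622.1, -8.5, 76.9]
tcp_rot: [[0.996, -0.085, -0.001], [-0.085, -0.996, -0.001], [-0.001, 0.001, -1.0]]
contact_force: [0.5, 0.4, -1.5]
finger_gap: 23.6
```

```bash
python3 - <<'E'
from h import *
mv([621.1,-8.7,76.5],toolR(-4.8))
E
```

```text
t 12.2833 eef [622.06  -8.53  76.88] F [ 0.47  0.39 -1.46] gap 23.6
move [-0.024, 0.006, 0.01, 0.007, 0.011, -0.011]
```

Call:
apply_moves:
  moves:
    - [-0.02,0,-0.06,0,0,0]
    - [-0.02,0,-0.12,0,0,0]
    - [-0.02,0,-0.15,0,0,0]
    - [-0.02,0,-0.18,0,0,0]
    - [-0.02,0,-0.18,0,0,0]

```text
time_s: 12.7
eef_pos: [621.5, -7.6, 84.4]
tcp_rot: [[0.997, -0.083, -0.001], [-0.083, -0.997, -0.001], [-0.001, 0.001, -1.0]]
contact_force: [0.2, 0.3, -1.4]
finger_gap: 23.3
```

Call:
apply_moves:
  moves:
    - [0,0,-0.03,0,0,0]
    - [0,0,-0.05,0,0,0]
    - [0,0,-0.05,0,0,0]

```text
time_s: 12.95
eef_pos: [621.3, -7.8, 86.1]
tcp_rot: [[0.996, -0.084, -0.001], [-0.084, -0.996, -0.001], [-0.001, 0.001, -1.0]]
contact_force: [0.3, -0.7, -1.3]
finger_gap: 23.7
```

Call:
apply_moves:
  moves:
    - [0,0,-0.03,0,0,0]
    - [0,0,-0.05,0,0,0]
    - [0,0,-0.05,0,0,0]

```text
time_s: 13.2
eef_pos: [621.4, -7.8, 88.2]
tcp_rot: [[0.996, -0.084, -0.001], [-0.084, -0.996, -0.001], [-0.001, 0.001, -1.0]]
contact_force: [0.6, 0.1, -1.3]
finger_gap: 23.4
```

Call:
apply_moves:
  moves:
    - [0,0.01,-0.05,0,0,0]
    - [0,0.02,-0.1,0,0,0]
    - [0,0.02,-0.1,0,0,0]

```text
time_s: 13.45
eef_pos: [621.5, -8.8, 92.5]
tcp_rot: [[0.996, -0.084, -0.001], [-0.084, -0.996, -0.001], [-0.0, 0.001, -1.0]]
contact_force: [-0.5, -0.2, -1.0]
finger_gap: 23.4
```

Call:
apply_moves:
  moves:
    - [0,0,-0.05,0,0,0]
    - [0,0,-0.1,0,0,0]
    - [0,0,-0.12,0,0,0]
    - [0,0,-0.12,0,0,0]

```text
time_s: 13.78
eef_pos: [621.4, -8.6, 97.2]
tcp_rot: [[0.996, -0.084, -0.001], [-0.084, -0.996, -0.001], [-0.001, 0.001, -1.0]]
contact_force: [-0.2, 0.4, -1.5]
finger_gap: 23.4
```

```bash
python3 - <<'E'
from h import *
s=readout.read_state();print(s['time_s'],s['eef_pos'],s['contact_force'],s['wrist_torque'],s['finger_gap'])
E
```

```text
13.7833 [621.41339534  -8.60263874  97.16577212] [-0.22573273  0.35227675 -1.48018001] [ 0.01150942  0.00998114 -0.00657699] 23.392090894340342
```

Pin is up through the opening with no contact: TCP z 97 means the pin top is at 69. Now I pull gently along -x.

Call:
apply_moves:
  moves:
    - [-0.03,0,0,0,0,0]
    - [-0.06,0,0,0,0,0]
    - [-0.09,0,0,0,0,0]
    - [-0.12,0,0,0,0,0]
    - [-0.15,0,0,0,0,0]

```text
time_s: 14.2
eef_pos: [615.0, -8.1, 96.7]
tcp_rot: [[0.996, -0.084, -0.001], [-0.084, -0.996, -0.001], [-0.001, 0.001, -1.0]]
contact_force: [0.8, 0.5, -2.4]
finger_gap: 23.3
```

Call:
apply_moves:
  moves:
    - [-0.02,0,0,0,0,0]
    - [-0.04,0,0,0,0,0]
    - [-0.06,0,0,0,0,0]
    - [-0.08,0,0,0,0,0]

```text
time_s: 14.53
eef_pos: [612.8, -8.0, 97.1]
tcp_rot: [[0.996, -0.084, 0.001], [-0.084, -0.996, -0.001], [0.001, 0.001, -1.0]]
contact_force: [3.9, -0.4, -3.4]
finger_gap: 23.7
```

Call:
apply_moves:
  moves:
    - [-0.02,0,0,0,0,0]
    - [-0.04,0,0,0,0,0]
    - [-0.06,0,0,0,0,0]
    - [-0.08,0,0,0,0,0]

```text
time_s: 14.87
eef_pos: [609.1, -7.6, 97.0]
tcp_rot: [[0.996, -0.084, -0.001], [-0.084, -0.996, -0.001], [-0.001, 0.001, -1.0]]
contact_force: [4.0, -1.1, -1.6]
finger_gap: 23.4
```

Hooked: a steady 4 N, which is the tray's friction. I continue at about 45 mm/s.

Call:
apply_moves:
  moves:
    - [-0.05,0,0,0,0,0]
    - [-0.12,0,0,0,0,0]
    - [-0.2,0,0,0,0,0]
    - [-0.29,0,0,0,0,0]
    - [-0.38,0,0,0,0,0]
    - [-0.47,0,0,0,0,0]
    - [-0.56,0,0,0,0,0]
    - [-0.65,0,0,0,0,0]
    - [-0.74,0,0,0,0,0]
    - [-0.83,0,0,0,0,0]
    - [-0.92,0,0,0,0,0]
    - [-1.0,0,0,0,0,0]
    - [-1.06,0,0,0,0,0]
    - [-1.1,0,0,0,0,0]

```text
time_s: 16.03
eef_pos: [564.6, -3.8, 96.9]
tcp_rot: [[0.996, -0.084, -0.001], [-0.084, -0.996, -0.001], [-0.001, 0.001, -1.0]]
contact_force: [4.3, 0.4, -1.9]
finger_gap: 23.3
```

Call:
apply_moves:
  moves:
    - [-0.05,0,0,0,0,0]
    - [-0.12,0,0,0,0,0]
    - [-0.2,0,0,0,0,0]
    - [-0.29,0,0,0,0,0]
    - [-0.38,0,0,0,0,0]
    - [-0.47,0,0,0,0,0]
    - [-0.56,0,0,0,0,0]
    - [-0.65,0,0,0,0,0]
    - [-0.74,0,0,0,0,0]
    - [-0.83,0,0,0,0,0]
    - [-0.92,0,0,0,0,0]
    - [-1.0,0,0,0,0,0]
    - [-1.06,0,0,0,0,0]
    - [-1.1,0,0,0,0,0]

```text
time_s: 17.2
eef_pos: [520.7, -0.1, 96.9]
tcp_rot: [[0.997, -0.084, -0.002], [-0.084, -0.997, -0.001], [-0.002, 0.001, -1.0]]
contact_force: [4.5, 1.1, -1.6]
finger_gap: 23.1
```

```bash
python3 - <<'E'
from h import *
s=readout.read_state();print(s['time_s'],s['eef_pos'],s['contact_force'],s['wrist_torque'],s['finger_gap'])
im,d=snap('wrist','w7'); snap('scene','c7')
E
```

```text
17.2 [ 5.20663288e+02 -1.10284328e-01  9.68884806e+01] [ 4.54719654  1.09086713 -1.61059972] [ 0.20139353 -1.03521603  0.16794148] 23.12669924822256
```

View pics/w7.png

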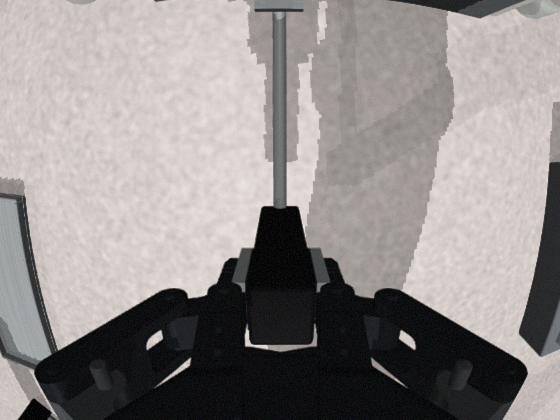

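The eye's bar shows over the pin at (279,5), and the tray has come about 94 mm. I go slower towards the stop.

Call:
apply_moves:
  moves:
    - [-0.04,0,0,0,0,0]
    - [-0.09,0,0,0,0,0]
    - [-0.15,0,0,0,0,0]
    - [-0.21,0,0,0,0,0]
    - [-0.27,0,0,0,0,0]
    - [-0.33,0,0,0,0,0]
    - [-0.38,0,0,0,0,0]
    - [-0.42,0,0,0,0,0]

```text
time_s: 17.97
eef_pos: [504.0, 1.3, 96.9]
tcp_rot: [[0.996, -0.084, -0.002], [-0.084, -0.996, -0.001], [-0.001, 0.001, -1.0]]
contact_force: [4.2, 1.0, -2.3]
finger_gap: 23.5
```

Call:
apply_moves:
  moves:
    - [-0.02,0,0,0,0,0]
    - [-0.04,0,0,0,0,0]
    - [-0.06,0,0,0,0,0]
    - [-0.08,0,0,0,0,0]

```text
time_s: 18.3
eef_pos: [501.2, 1.5, 96.9]
tcp_rot: [[0.996, -0.084, -0.001], [-0.084, -0.996, -0.001], [-0.001, 0.001, -1.0]]
contact_force: [3.9, 0.5, -1.2]
finger_gap: 23.4
```

Call:
apply_moves:
  moves:
    - [-0.02,0,0,0,0,0]
    - [-0.04,0,0,0,0,0]
    - [-0.05,0,0,0,0,0]

```text
time_s: 18.55
eef_pos: [499.0, 1.7, 96.9]
tcp_rot: [[0.996, -0.084, -0.002], [-0.084, -0.996, -0.001], [-0.001, 0.001, -1.0]]
contact_force: [3.9, 0.5, -2.3]
finger_gap: 23.3
```

Call:
apply_moves:
  moves:
    - [-0.02,0,0,0,0,0]
    - [-0.04,0,0,0,0,0]
    - [-0.05,0,0,0,0,0]

```text
time_s: 18.8
eef_pos: [497.0, 1.9, 96.9]
tcp_rot: [[0.996, -0.084, -0.002], [-0.084, -0.996, -0.001], [-0.002, 0.001, -1.0]]
contact_force: [4.9, 1.2, -2.1]
finger_gap: 23.7
```

Call:
apply_moves:
  moves:
    - [-0.02,0,0,0,0,0]
    - [-0.04,0,0,0,0,0]
    - [-0.05,0,0,0,0,0]

```text
time_s: 19.05
eef_pos: [495.0, 2.0, 96.9]
tcp_rot: [[0.996, -0.084, -0.002], [-0.084, -0.996, -0.001], [-0.001, 0.001, -1.0]]
contact_force: [4.1, 0.9, -1.8]
finger_gap: 23.0
```

Call:
apply_moves:
  moves:
    - [-0.02,0,0,0,0,0]
    - [-0.04,0,0,0,0,0]
    - [-0.04,0,0,0,0,0]

```text
time_s: 19.3
eef_pos: [493.4, 2.1, 96.9]
tcp_rot: [[0.996, -0.084, -0.002], [-0.084, -0.996, -0.001], [-0.002, 0.001, -1.0]]
contact_force: [3.3, 1.2, -1.0]
finger_gap: 23.5
```

Call:
apply_moves:
  moves:
    - [-0.02,0,0,0,0,0]
    - [-0.04,0,0,0,0,0]
    - [-0.04,0,0,0,0,0]

```text
time_s: 19.55
eef_pos: [491.8, 2.3, 96.9]
tcp_rot: [[0.996, -0.084, -0.002], [-0.084, -0.996, -0.001], [-0.002, 0.001, -1.0]]
contact_force: [3.8, 0.9, -1.1]
finger_gap: 23.2
```

Call:
apply_moves:
  moves:
    - [-0.02,0,0,0,0,0]
    - [-0.04,0,0,0,0,0]
    - [-0.04,0,0,0,0,0]

```text
time_s: 19.8
eef_pos: [490.2, 2.4, 96.9]
tcp_rot: [[0.996, -0.084, -0.002], [-0.084, -0.996, -0.001], [-0.002, 0.001, -1.0]]
contact_force: [4.2, 1.2, -1.3]
finger_gap: 23.4
```

Call:
apply_moves:
  moves:
    - [-0.02,0,0,0,0,0]
    - [-0.04,0,0,0,0,0]
    - [-0.04,0,0,0,0,0]

```text
time_s: 20.05
eef_pos: [488.6, 2.5, 96.9]
tcp_rot: [[0.996, -0.084, -0.002], [-0.084, -0.996, -0.001], [-0.002, 0.001, -1.0]]
contact_force: [5.0, 0.4, -1.3]
finger_gap: 23.3
```

Call:
apply_moves:
  moves:
    - [-0.02,0,0,0,0,0]
    - [-0.03,0,0,0,0,0]
    - [-0.03,0,0,0,0,0]

```text
time_s: 20.3
eef_pos: [487.5, 2.6, 96.9]
tcp_rot: [[0.996, -0.084, -0.002], [-0.084, -0.996, -0.001], [-0.002, 0.001, -1.0]]
contact_force: [3.3, 0.9, -0.4]
finger_gap: 22.9
```

Call:
apply_moves:
  moves:
    - [-0.02,0,0,0,0,0]
    - [-0.03,0,0,0,0,0]
    - [-0.03,0,0,0,0,0]

```text
time_s: 20.55
eef_pos: [486.3, 2.8, 96.9]
tcp_rot: [[0.996, -0.084, -0.002], [-0.084, -0.996, -0.001], [-0.002, 0.001, -1.0]]
contact_force: [3.8, 1.7, -1.9]
finger_gap: 23.3
```

Call:
apply_moves:
  moves:
    - [-0.02,0,0,0,0,0]
    - [-0.03,0,0,0,0,0]
    - [-0.03,0,0,0,0,0]

```text
time_s: 20.8
eef_pos: [485.5, 2.8, 97.0]
tcp_rot: [[0.996, -0.084, -0.001], [-0.084, -0.996, -0.001], [-0.001, 0.001, -1.0]]
contact_force: [5.1, 2.0, -3.1]
finger_gap: 23.3
```

Call:
apply_moves:
  moves:
    - [-0.02,0,0,0,0,0]
    - [-0.03,0,0,0,0,0]
    - [-0.03,0,0,0,0,0]

```text
time_s: 21.05
eef_pos: [485.3, 2.8, 97.0]
tcp_rot: [[0.996, -0.084, 0.002], [-0.084, -0.996, -0.0], [0.002, 0.0, -1.0]]
contact_force: [8.5, 1.2, -6.5]
finger_gap: 23.4
```

The stop is felt: the force rose to 8.5 N while the TCP stalled at x 485.3, about 129 mm from the first contact. Next I ease off, centre the pin in the opening and drop it out.

Call:
apply_moves:
  moves:
    - [0.03,0,0,0,0,0]
    - [0.07,0,0,0,0,0]
    - [0.11,0,0,0,0,0]
    - [0.16,0,0,0,0,0]
    - [0.19,0,0,0,0,0]
    - [0.19,0,0,0,0,0]

```text
time_s: 21.55
eef_pos: [491.1, 2.0, 96.6]
tcp_rot: [[0.996, -0.084, -0.003], [-0.084, -0.996, -0.001], [-0.003, 0.001, -1.0]]
contact_force: [-1.3, 0.2, -1.7]
finger_gap: 23.5
```

```bash
python3 - <<'E'
from h import *
s=readout.read_state();print(s['time_s'],s['eef_pos'],s['contact_force'],s['wrist_torque'],s['finger_gap'])
E
```

```text
21.55 [491.14125562   2.00279963  96.57576663] [-1.31640675  0.23790197 -1.69216309] [ 0.00313386  0.02849569 -0.01839726] 23.489155240984353
```

Call:
apply_moves:
  moves:
    - [0,0,0.06,0,0,0]
    - [0,0,0.15,0,0,0]
    - [0,0,0.25,0,0,0]
    - [0,0,0.25,0,0,0]

```text
time_s: 21.88
eef_pos: [490.7, 2.2, 85.8]
tcp_rot: [[0.996, -0.084, -0.003], [-0.084, -0.996, -0.001], [-0.003, 0.001, -1.0]]
contact_force: [0.7, 0.3, -0.9]
finger_gap: 23.5
```

Call:
apply_moves:
  moves:
    - [0,0,0.1,0,0,0]
    - [0,0,0.2,0,0,0]
    - [0,0,0.3,0,0,0]
    - [0,0,0.37,0,0,0]
    - [0,0,0.37,0,0,0]
    - [0,0,0.37,0,0,0]

```text
time_s: 22.38
eef_pos: [491.4, 2.3, 71.9]
tcp_rot: [[0.996, -0.084, -0.002], [-0.084, -0.996, -0.0], [-0.002, 0.001, -1.0]]
contact_force: [-0.2, -0.5, -0.7]
finger_gap: 23.6
```

```bash
python3 - <<'E'
from h import *
s=readout.read_state();print(s['time_s'],s['eef_pos'],s['contact_force'],s['wrist_torque'],s['finger_gap'])
E
```

```text
22.3833 [491.41572138   2.28895529  71.87906603] [-0.16101667 -0.50766083 -0.70612468] [0.03738773 0.04261604 0.03125478] 23.63085313448048
```

Call:
apply_moves:
  moves:
    - [-0.1,0,0,0,0,0]
    - [-0.3,0,0,0,0,0]
    - [-0.55,0,0,0,0,0]
    - [-0.8,0,0,0,0,0]
    - [-1.0,0,0,0,0,0]
    - [-1.1,0,0,0,0,0]
    - [-1.1,0,0,0,0,0]

```text
time_s: 22.97
eef_pos: [446.5, 5.8, 72.2]
tcp_rot: [[0.996, -0.084, -0.002], [-0.084, -0.996, -0.002], [-0.001, 0.002, -1.0]]
contact_force: [-0.3, 0.1, -1.3]
finger_gap: 23.5
```

```bash
python3 - <<'E'
from h import *
R=toolR(-9.7)
s=readout.read_state();P=vision.camera_params('wrist');im,d=snap('wrist','w8');snap('scene','c8')
mv([440,60,150],toolR(-4.8)); mv([388.5,336.3,141],R)
p0,R=s['eef_pos'],s['tcp_rot']
pts=np.array([px2w('wrist',u,v,depth=d[v,u],P=P) for v in range(0,330) for u in range(100,500) if d[v,u]>0]);L=(pts-p0)@R
rr=L[(L[:,0]>25)&(L[:,0]<125)&(abs(L[:,1])<20)&(L[:,2]>35)&(L[:,2]<60)]
f=np.polyfit(rr[:,0],rr[:,1],1);g=np.polyfit(rr[:,0],rr[:,2],1);print('rod',np.polyval(f,[0,140]),np.polyval(g,[0,140]))
fc=pts[(pts[:,2]>66)&(pts[:,2]<84)&(pts[:,0]>600)&(pts[:,0]<700)]
print('face',len(fc),np.polyfit(fc[:,1],fc[:,0],1) if len(fc)>20 else 0)
E
```

```text
t 23.0667 eef [447.99   5.79  72.52] F [ 0.77 -0.93 -1.08] gap 23.4
move [-0.313, -1.332, -1.938, 0.01, 0.002, -0.002]
t 23.0667 eef [447.99   5.79  72.52] F [ 0.77 -0.93 -1.08] gap 23.4
move [-2.175, -8.107, -1.72, 0.01, 0.001, 0.815]
rod [-0.20773943 -0.5549877 ] [49.91068245 49.80882253]
face 0 0
```

View pics/w8.png

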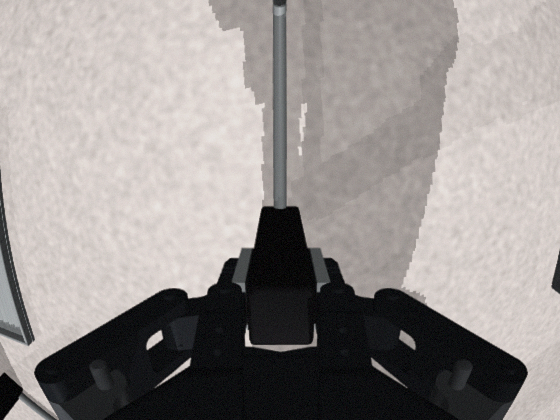

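View pics/c8.png

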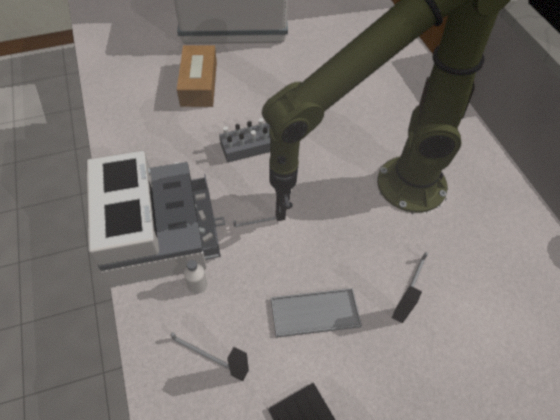

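The tray is fully out, with its eye in view at (225,228), and the rod is free and unslipped in the hand. I carry it back above the dish.

Call:
apply_moves:
  moves:
    - [0,0,-0.5,0,0,0]
    - [0,-0.2,-1.2,0,0,0]
    - [-0.1,-0.7,-1.72,0,0,0]
    - [-0.3,-1.3,-1.72,0,0,0.1]
    - [-0.5,-2.1,-1.72,0,0,0.2]
    - [-0.8,-2.9,-1.72,0,0,0.3]
    - [-1.0,-3.7,-1.72,0,0,0.4]
    - [-1.2,-4.5,-1.72,0,0,0.5]
    - [-1.4,-5.3,-1.72,0,0,0.6]
    - [-1.65,-6.1,-1.72,0,0,0.7]
    - [-1.85,-6.9,-1.72,0,0,0.8]
    - [-2.05,-7.6,-1.72,0,0,0.81]
    - [-2.17,-8.1,-1.72,0,0,0.81]
    - [-2.17,-8.1,-1.72,0,0,0.81]
    - [-2.17,-8.1,-1.72,0,0,0.81]
    - [-2.17,-8.1,-1.72,0,0,0.81]

```text
time_s: 24.4
eef_pos: [389.0, 335.3, 140.6]
tcp_rot: [[0.986, -0.169, -0.002], [-0.169, -0.986, -0.001], [-0.001, 0.002, -1.0]]
contact_force: [0.2, 0.1, -0.4]
finger_gap: 23.6
```

```bash
python3 - <<'E'
from h import *
mv([388.5,336.3,61.8],toolR(-9.7))
E
```

```text
t 24.4 eef [388.96 335.32 140.63] F [ 0.23  0.12 -0.4 ] gap 23.6
move [-0.013, -0.025, 1.971, 0.014, 0.014, -0.001]
```

Call:
apply_moves:
  moves:
    - [-0.01,-0.02,0.3,0,0,0]
    - [-0.01,-0.02,0.8,0,0,0]
    - [-0.01,-0.02,1.3,0,0,0]
    - [-0.01,-0.02,1.6,0,0,0]
    - [-0.01,-0.02,1.75,0,0,0]
    - [-0.01,-0.02,1.85,0,0,0]
    - [-0.01,-0.02,1.85,0,0,0]

```text
time_s: 24.98
eef_pos: [388.1, 336.0, 66.1]
tcp_rot: [[0.986, -0.169, -0.002], [-0.169, -0.986, -0.001], [-0.002, 0.002, -1.0]]
contact_force: [0.7, 0.4, -1.7]
finger_gap: 23.3
```

Call:
apply_moves:
  moves:
    - [0,0,0.03,0,0,0]
    - [0,0,0.06,0,0,0]
    - [0,0,0.08,0,0,0]
    - [0,0,0.08,0,0,0]

```text
time_s: 25.32
eef_pos: [388.4, 337.0, 64.0]
tcp_rot: [[0.986, -0.168, -0.001], [-0.168, -0.986, -0.0], [-0.001, 0.0, -1.0]]
contact_force: [0.3, 0.1, -0.7]
finger_gap: 23.4
```

```bash
python3 - <<'E'
from h import *
mv([388.5,336.3,61.8],toolR(-9.7))
E
```

```text
t 25.3167 eef [388.38 337.02  64.01] F [ 0.32  0.14 -0.71] gap 23.4
move [0.006, 0.017, 0.055, 0.004, 0.006, 0.005]
```

Call:
apply_moves:
  moves:
    - [0,0,0.02,0,0,0]
    - [0,0,0.04,0,0,0]
    - [0,0,0.04,0,0,0]

```text
time_s: 25.57
eef_pos: [388.1, 336.9, 62.0]
tcp_rot: [[0.986, -0.168, -0.001], [-0.168, -0.986, -0.001], [-0.001, 0.001, -1.0]]
contact_force: [-0.3, -0.3, -0.2]
finger_gap: 23.3
```

Call:
apply_moves:
  moves:
    - [0,0,0.01,0,0,0]
    - [0,0,0.02,0,0,0]
    - [0,0,0.02,0,0,0]

```text
time_s: 25.82
eef_pos: [388.1, 337.0, 61.5]
tcp_rot: [[0.986, -0.168, -0.001], [-0.168, -0.986, -0.001], [-0.001, 0.001, -1.0]]
contact_force: [-0.8, -0.1, 1.1]
finger_gap: 23.6
```

The foot now rests on the dish floor: z 61.5, as at the grasp, and Fz turned positive. I open the jaws, then retreat straight up.

Call:
apply_moves:
  moves:
    - [0,0,0,0,0,0]
    - [0,0,0,0,0,0]
    - [0,0,0,0,0,0]
    - [0,0,0,0,0,0]
    - [0,0,0,0,0,0]
    - [0,0,0,0,0,0]
    - [0,0,0,0,0,0]
    - [0,0,0,0,0,0]
  jaw: 1

```text
time_s: 26.48
eef_pos: [388.1, 336.9, 61.2]
tcp_rot: [[0.986, -0.168, -0.001], [-0.168, -0.986, -0.001], [-0.001, 0.001, -1.0]]
contact_force: [0.0, 0.0, 0.8]
finger_gap: 85.4
```

Call:
apply_moves:
  moves:
    - [0,0,-0.15,0,0,0]
    - [0,0,-0.5,0,0,0]
    - [0,0,-1.1,0,0,0]
    - [0,0,-1.9,0,0,0]
    - [0,0,-2.7,0,0,0]
    - [0,0,-3.5,0,0,0]
    - [0,0,-3.9,0,0,0]
    - [0,0,-3.9,0,0,0]
    - [0,0,-3.9,0,0,0]

```text
time_s: 27.23
eef_pos: [388.7, 337.4, 218.5]
tcp_rot: [[0.986, -0.168, 0.001], [-0.168, -0.986, 0.0], [0.001, -0.0, -1.0]]
contact_force: [-0.5, 0.0, 0.1]
finger_gap: 85.3
```

```bash
python3 - <<'E'
from h import *
s=readout.read_state();print(s['time_s'],s['eef_pos'],s['contact_force'],s['finger_gap'])
snap('side','s9');P=vision.camera_params('wrist');im,d=snap('wrist','w9');ims,D=snap('scene','c9')
pts=np.array([px2w('wrist',u,v,depth=d[v,u],P=P) for v in range(0,320) for u in range(180,400) if d[v,u]>0])
t=pts[(pts[:,2]>104)&(pts[:,2]<116)&(np.hypot(pts[:,0]-390,pts[:,1]-333)<40)];print('griptop',len(t),t.mean(0),cv2.minAreaRect(t[:,:2].astype(np.float32)))
tp=pts[(pts[:,0]>505)&(pts[:,0]<545)&(abs(pts[:,1]-310)<20)&(pts[:,2]>26)&(pts[:,2]<40)];print('tip',len(tp),tp.mean(0))
P=vision.camera_params('scene');T=np.array(P['world_from_camera']);vv,uu=np.nonzero(D>0);dd=D[vv,uu]
p=np.stack([(uu-P['cx'])/P['fx']*dd,(vv-P['cy'])/P['fy']*dd,dd],1)@T[:3,:3].T+T[:3,3]
w=p[(p[:,2]>80)&(p[:,2]<94)&(p[:,0]>600)&(p[:,0]<720)&(p[:,1]>-170)&(p[:,1]<70)]
print('tray wall top',len(w),np.polyfit(w[:,1],w[:,0],1), np.median(w[:,2]))
E
```

```text
27.2333 [388.71020857 337.43789451 218.47133407] [-0.46562959  0.04879239  0.13097248] 85.33035005588353
griptop 946 [389.17341844 336.14418806 109.31030188] ((388.6706237792969, 336.2299499511719), (23.56224822998047, 25.668420791625977), 80.71598815917969)
tip 59 [525.70637827 313.79038254  32.52327889]
tray wall top 96 [8.56032041e-02 6.51624973e+02] 88.76931932853267
```

View pics/s9.png

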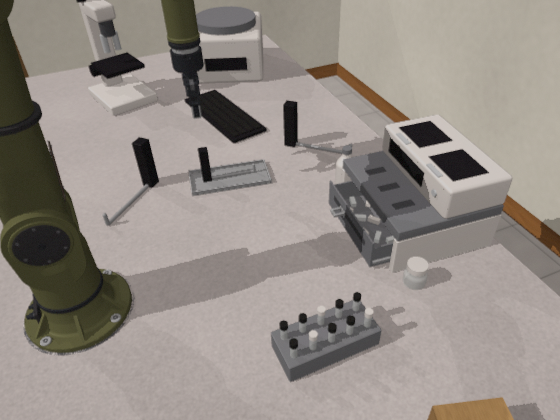

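View pics/w9.png

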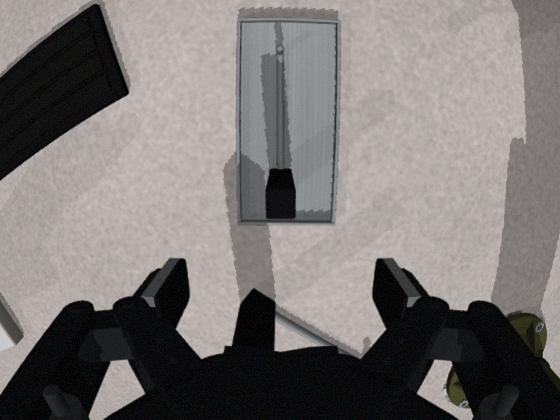

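```bash
python3 - <<'E'
from h import *
print(env.hand_in())
E
```

```text
the job is handed in; nothing more can be done
None
```

I drew the waste tray all the way out with the smallest rod, stood the rod back in its dish, and handed the job in at about 27 s of the 67 s allowed.

- **Finding the eye:** A tilted wrist-camera look under the ledge showed it. I then felt its flank with the rod at about 4 N. Camera and touch agreed to about 1.3 mm.
- **Pulling the tray:** I raised the pin through the opening without contact and drew the tray at a steady 4 N or so. I stopped when the force rose to 8.5 N with the arm stalled, about 129 mm from where the pin first took hold.
- **Unhooking and returning the rod:** The pin came free with no sideways load. The rod stands upright in the dish within about 1 mm of where it started.
- **Last checks:** The side picture shows the tray out. The rack and jar look unmoved and the bottle is only partly in view; I judged these by eye and did not measure them. The gripper was open and touching nothing.

The tray's stop was judged by force and distance only; I did not measure its end position against the machine, since its shut position was not given. No final check failed.

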